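# Stamp the specimen card

## Robot

A 6-joint arm with a two-finger parallel gripper is mounted at the origin on the work surface. World frame = base frame: x ahead of the robot, y to its left, z up, the work surface at z = 0. Lengths are in m, angles in rad, forces in N, time in s.
With the tool pointing down it reaches from about 0.375 to 0.975 m from the base axis. Payload 3.8 kg.
Tool frame: the origin (TCP) lies at the very end of the fingers, on their centre line; the grasp point (between the pads) lies 19 mm behind it; z points along the fingers, y is the line along which they close (so a half turn about z gives the same grasp; the last joint's range is limited). The gripper opens to 85 mm and grips with 20 to 120 N. Pads are 22 mm wide; open, the fingers measure 114 mm over their backs; the gripper's body (76 mm by 85 mm) begins 54 mm behind the grasp point. The pads swing forward as they close: fully open they stand 13 mm farther back than shut.
Start: joints at [1.09, 0.264, 1.604, -0, 1.274, -0.037], TCP at [0.29, 0.61, 0.231] pointing down, gripper open.
Joint ranges: [-2.63, 2.63], [-0.94, 2.18], [0.31, 2.57], [-1.31, 4.45], [0, 2.66], [-2.55, 2.55]. Speed limits (rad/s): [2.57, 2.57, 3.14, 3.14, 3.14, 3.14].

## Interface

Orientations are given as [roll, pitch, yaw] about the fixed x, y, z axes, in that order (R = Rz(yaw) Ry(pitch) Rx(roll)).
In Python, from plant import env gives the robot as it stands. The module is installed in compiled form; this text tells all that it offers.
- The arm moves only by the tool servo_tool, never from a script. Its argument "steps" is a list of rows, each a list of 7 numbers: the shift along the tool's x, y, z in m, then the turn, a rotation vector about the tool's x, y, z in rad, then the finger opening in m, from 0 to 0.0854. In form: [[dx, dy, dz, rx, ry, rz, jaw], ...]. A call has 1 to 12 rows; each row shifts and turns the commanded pose from where the row before left it, along the tool's axes as they then stand; what a row does not reach is not made up. A row lasts 1/10 s, in which the tool goes at most 50 mm and 8.59 degrees, less where a joint would pass 70% of its speed; a pose out of reach is approached as far as the arm can. A call is refused whole if a number of a shift passes 0.05 or a number of a turn 0.15, either way. A call with a gripper value outside its range is refused whole. The fingers move at their own pace and stop on an object; "newtons" is the grip in N (left out, the last holds). Time passes only in rows, so rows that do not move let the fingers close. It gives the time, the measured TCP pose, the force, the opening and the grip force at its end, in the units of the state.
- env.get_state(): the state, without advancing time (a new reading comes with each control period).
- env.grab_frame(name): name is "side" or "top" or "wrist"; returns a dict with "frame" (480x640x3 uint8, red, green, blue), "K" (3x3 intrinsics, pixels), "distortion" ([k1, k2, p1, p2, k3] as OpenCV has them; the pictures are not rectified), "R" (3x3) and "t" (3): a world point X has camera coordinates R X + t; the wrist camera has in their place "tool_from_camera" (4x4, takes a point from camera to tool coordinates, whose origin is the TCP and whose axes are the flange's). Camera axes: x right, y down, z forward; pixel columns grow to the right and rows downward; lengths in m; the calibration is good to about 2 mm. A picture is of the moment at which its call begins: read the wrist's pose just before it. There is no depth.
- env.job_done(): hands the job in; it is judged then, once.
Trained networks look in a picture, given as the dict that the camera call returned (one of the last four; its "shot" number tells which), for a name from the list of things; names that differ only in an ending like _2 or _b are one class to them, and where a whole thing is asked for, a point or a joint stands for the part that bears it (a point fixed in the world has none). Each returns a list of dicts, best first, with "p" (0 to 1); they miss things now and then, are a little off and sometimes report something else, mostly with a low value. They report only what shows in the picture. A call takes as long as a camera call. They do not tell look-alikes from the thing itself.
- env.search_frame(target, picture): "xy" ([column, row] in pixels, amid what is visible of it).
- env.trace(target, picture): "region" (480x640 bool, what is visible of it) and "xy" ([column, row] in pixels, amid what is visible of it).
- env.landmark_of(target, picture): "xy" ([column, row] in pixels: a listed point, or the origin of a listed thing).
The state is a dict: "clock": time; "joints": joint angles; "qd": joint speeds; "tau": joint torques, N m; "position": TCP position; "orientation": TCP orientation; "ft_force": force on the tool from outside, world axes, zero at the start; "moment": the same for the moment, N m; "gripper_width": finger opening in m; "grasp_force": force on a finger pad.
Only numpy, scipy, OpenCV 4.12 (cv2) and the standard library are available. Lean on these libraries where they do the work, as an engineer would, in place of code of your own. Each camera call takes 0.05 s, during which the arm holds its last target. There are 200 camera calls.

## Task

The self-inking stamp has been left lying on its side. Stand it upright on the bench and let go of it; then take it again, set it upright on the white card in the dark card holder, square (long side along the plate's long side) and snug against both blue fences without ramming them, and press the knob right down to its stop and hold it there a moment. Do not press the knob in before the stamp is in its corner; at the end let the knob come back up, leave the stamp standing in the corner, and leave the bottle, beaker and box alone.

Things in the scene. Friction and masses are not known exactly. Their poses are not given: they have to be found in the camera images.
- stamp: Loose hand stamp, 0.3-0.45 kg, 118 mm tall upright: green block (lowest 16 mm black) with a red knob on a steel shaft. Origin: centre of its flat foot; z runs from foot to knob. Starts lying on a 44 x 70 mm face: z level, knob pointing to the robot's left (within 0.65 rad), x down, origin 30 mm above the bench. Centre of mass 35 mm above the foot. A half turn about z makes no difference.
- stamp_housing (a point): centre of the stamp's housing, a block 60 (x) x 44 (y) x 70 mm (z), 35 mm above the foot; axes as the stamp's. White panels mark the two faces that are 44 mm apart. Set on the bench leaning less than about 30 degrees towards +x or -x, it rocks back onto its foot by itself.
- stamp_knob (a joint): Spring plunger: how far the red knob is pressed towards the foot, in m: 0 = up (rest), 0.016 = at its stop. The spring takes 4 N to start and 10.5 N at the stop and returns the knob by itself. The stamp can be lifted by the knob.
- knob_top (a point): centre of the top face of the red knob, a block 40 (stamp x) x 30 (stamp y) x 28 mm (z) that reaches from 90 to 118 mm above the foot when up, on an 18 mm steel shaft; moves with the knob
- jig: Fixed card holder, lying crosswise, turned within 0.45 rad: dark steel plate 170 (x) x 130 (y) x 5 mm with a white card on it and two blue fences, tops 33 mm above the bench, 8 mm thick, meeting at a right angle: at the +x end one 90 mm long along y; on the +y side one 110 mm long along x. Origin: centre of the underside; x points to the robot's left, y towards the robot.
- jig_corner (a point): where the inner faces of the two fences meet, on top of the plate (5 mm above the bench), at x 75, y 55 mm from the jig's origin; axes as the jig's. The fences' inner faces lie in x = 0 and y = 0, the card on the -x, -y side. The stamp snug in the corner has its foot's centre at x = -30, y = -22, z = 0 mm here.
- reagent_bottle: grey plastic bottle with a red cap, 68 mm across, 190 mm tall, beyond the work; loose, to be left alone; origin at the centre of its underside
- beaker: clear plastic beaker, 72 mm across, 85 mm tall, to the robot's left; loose, to be left alone; origin at the centre of its underside
- tip_box: blue box with a clear lid, 120 x 80 x 67 mm tall, to the robot's right; loose, to be left alone; origin at the centre of its underside
Mind the look-alikes: they are no part of the job. What is shaped like the stamp but orange is not meant. Of the things that look like the jig, the smallest one is meant.

How it is judged:
On the way, in this order (a step that is already met when the one before it is completed fails the run):
1. the stamp stands upright on the bench, at rest, and is let go (angle between stamp's own z axis and vertical below 0.06 rad and height (world z) of stamp below 0.003 m and linear speed of stamp below 0.02 m/s and angular speed of stamp below 0.2 rad/s and contact force between each of the fingers, the arm and stamp below 0.1 N), for 0.2 s.
2. the stamp stands on the card, square and snug against both fences (gaps under 2.5 mm), knob not yet pressed in (x of stamp in the frame of jig_corner between -0.0325 and -0.027 m and y of stamp in the frame of jig_corner between -0.0245 and -0.019 m and z of stamp in the frame of jig_corner below 0.003 m and angle between stamp's own z axis and vertical below 0.05 rad and angle between the x axis of stamp and the x axis of jig, either way round below 0.06 rad and value of joint stamp_knob below 0.008 m), for 0.1 s.
3. with the stamp snug in the corner the knob is held down at its stop (within 1.5 mm) (x of stamp in the frame of jig_corner between -0.0325 and -0.027 m and y of stamp in the frame of jig_corner between -0.0245 and -0.019 m and z of stamp in the frame of jig_corner below 0.003 m and angle between stamp's own z axis and vertical below 0.05 rad and angle between the x axis of stamp and the x axis of jig, either way round below 0.06 rad and value of joint stamp_knob above 0.0145 m), for 0.25 s.
At the end, for the whole second after the job is handed in: The stamp stands upright (within 0.05 rad), at rest and released, on the card plate, square to it (within 0.06 rad) and snug against both fences (gaps under 2.5 mm), with its knob up again (within 3 mm) (x of stamp in the frame of jig_corner between -0.0325 and -0.027 m and y of stamp in the frame of jig_corner between -0.0245 and -0.019 m and z of stamp in the frame of jig_corner below 0.003 m and angle between stamp's own z axis and vertical below 0.05 rad and angle between the x axis of stamp and the x axis of jig, either way round below 0.06 rad and value of joint stamp_knob below 0.003 m and linear speed of stamp below 0.02 m/s and angular speed of stamp below 0.2 rad/s and contact force between each of the fingers, the arm and stamp below 0.1 N); the robot touches nothing.
It fails at once if the knob is pressed in more than 8 mm while the stamp is not in its corner (foot's centre over 47 mm from it; 37 mm when snug) (value of joint stamp_knob above 0.008 m and horizontal distance between stamp and jig_corner above 0.047 m).
It fails at once if the stamp is rammed or dropped onto the card holder (over 60 N) (contact force between stamp and jig above 60 N).
It fails at once if a bystander is moved over 20 mm or tipped (distance of any of reagent_bottle, beaker, tip_box from where it was at the start of the episode above 0.02 m or angle between any of reagent_bottle, beaker, tip_box's own z axis and vertical above 0.3 rad).
It also fails if it takes over 72 s, if anything falls off the work surface, if the arm or the gripper's body presses on something with over 40 N, if the wrist force passes 120 N, or if a joint passes its speed limit or range.

## Working session

There is one attempt and no reset: what is moved stays moved. The work goes in short steps, Python scripts to look and compute and a tool call to move; the robot and the scene stay as the last step left them, time stands still between calls to the robot, and variables do not carry over. Pictures are saved under pics/ and viewed, at most 11 in all, crops included, and the job is handed in when it is done.

Besides the shell and the picture viewer there is one more tool, called after "Request:" in YAML: its name, and indented under it one key for each argument. servo_tool: Moves the arm, as the interface text tells. Its arguments: {"type":"object","properties":{"steps":{"type":"array","items":{"type":"array","items":{"type":"number"}}},"newtons":{"type":"number"}},"required":["steps"]}

```bash
mkdir -p pics; cat > h.py <<'E'
from plant import env
import numpy as np, cv2
from scipy.spatial.transform import Rotation as Ro
def ray(f,xy,st=None):
    u=cv2.undistortPoints(np.array([[xy]],float),np.array(f["K"]),np.array(f["distortion"]))[0,0]
    d=np.array([u[0],u[1],1.])
    if "R" in f and f.get("R") is not None:
        R=np.array(f["R"]);t=np.array(f["t"]);return -R.T@t,R.T@d
    T=np.array(f["tool_from_camera"]);Rw=Ro.from_euler('xyz',st["orientation"]).as_matrix()
    return Rw@T[:3,3]+np.array(st["position"]),Rw@T[:3,:3]@d
def onz(f,xy,z,st=None):
    o,d=ray(f,xy,st);return o+d*(z-o[2])/d[2]
def proj(f,X,st=None):
    X=np.atleast_2d(np.asarray(X,float))
    if f.get("R") is not None: R=np.array(f["R"]);t=np.array(f["t"])
    else:
        T=np.array(f["tool_from_camera"]);Rw=Ro.from_euler('xyz',st["orientation"]).as_matrix()
        A=Rw@T[:3,:3];o=Rw@T[:3,3]+np.array(st["position"]);R=A.T;t=-A.T@o
    return cv2.projectPoints(X,cv2.Rodrigues(R)[0],t,np.array(f["K"]),np.array(f["distortion"]))[0][:,0]
def save(f,n): cv2.imwrite("pics/"+n+".png",cv2.cvtColor(f["frame"],cv2.COLOR_RGB2BGR))
E
python3 - <<'E'
from h import *
s=env.get_state();print(s)
for c in["top","side"]:
    f=env.grab_frame(c);save(f,c+"0")
    for n in["stamp","knob_top","stamp_housing","jig","jig_corner","reagent_bottle","beaker","tip_box"]:
        z={"stamp":.03,"knob_top":.03,"stamp_housing":.03,"jig_corner":.005}.get(n,0)
        for d in env.landmark_of(n,f)[:3]: print(c,n,round(d["p"],2),np.round(d["xy"]),np.round(onz(f,d["xy"],z),3))
E
```

```text
{'clock': 0.0, 'joints': array([ 1.09009660e+00,  2.64770590e-01,  1.60540504e+00,  1.82353660e-05,
        1.27370128e+00, -3.69279467e-02]), 'qd': array([ 1.25686389e-03,  6.07419640e-05,  7.03291459e-04,  1.15625594e-03,
       -1.46876674e-03,  1.84631333e-04]), 'tau': array([ 1.17471402e-03, -5.15105045e+01, -3.67313612e+01,  2.85405031e-04,
        1.28287612e-02,  2.36313207e-05]), 'position': array([0.28947788, 0.60894906, 0.22993352]), 'orientation': array([-3.13931059e+00, -1.01746322e-04,  2.69781539e+00]), 'ft_force': array([ 0.71043055, -0.08980711, -0.0382259 ]), 'moment': array([-0.02722386,  0.05004514, -0.04427075]), 'grasp_force': 0.0, 'gripper_width': 0.08533197452213642}
top stamp 0.83 [272. 290.] [0.37  0.137 0.03 ]
top stamp 0.72 [254. 182.] [0.704 0.226 0.03 ]
top stamp 0.67 [253. 244.] [0.505 0.208 0.03 ]
top knob_top 0.57 [212. 246.] [0.49  0.331 0.03 ]
top knob_top 0.42 [236. 288.] [0.369 0.245 0.03 ]
top knob_top 0.42 [256. 218.] [0.589 0.208 0.03 ]
top stamp_housing 0.82 [240. 247.] [0.493 0.245 0.03 ]
top stamp_housing 0.66 [254. 193.] [0.667 0.222 0.03 ]
[... 806 characters left out ...]
.338 0.03 ]
side stamp_housing 0.97 [298. 204.] [0.676 0.233 0.03 ]
side stamp_housing 0.68 [237. 251.] [0.361 0.163 0.03 ]
side stamp_housing 0.65 [256. 223.] [0.501 0.246 0.03 ]
side jig 0.89 [486. 302.] [ 0.701 -0.478  0.   ]
side jig 0.84 [352. 283.] [ 0.514 -0.165  0.   ]
side jig 0.81 [338. 366.] [ 0.268 -0.346  0.   ]
side jig_corner 0.86 [324. 285.] [ 0.451 -0.118  0.005]
side jig_corner 0.61 [451. 313.] [ 0.595 -0.435  0.005]
side jig_corner 0.57 [288. 384.] [ 0.15  -0.304  0.005]
side reagent_bottle 0.6 [362. 218.] [0.795 0.047 0.   ]
side beaker 0.85 [203. 214.] [0.434 0.469 0.   ]
side beaker 0.2 [255. 221.] [0.532 0.298 0.   ]
side tip_box 0.72 [451. 359.] [ 0.467 -0.52   0.   ]
```

View pics/top0.png

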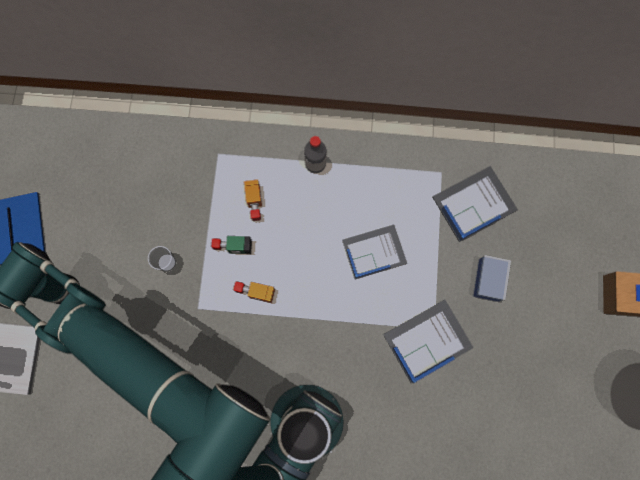

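View pics/side0.png

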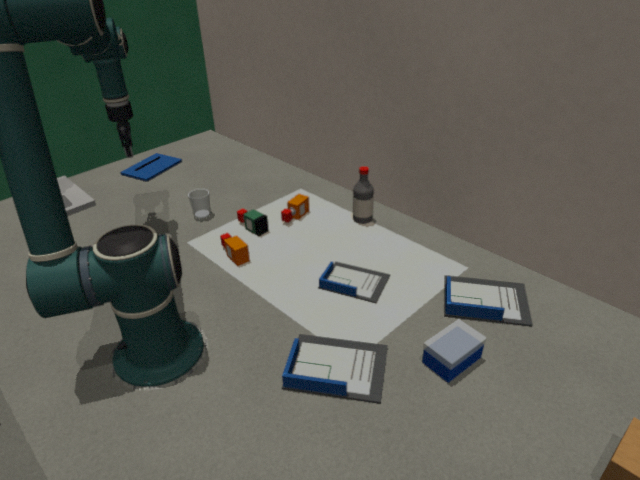

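The green stamp lies at about (245,245) in the top view, with its knob pointing left at (216,244). The smallest jig is the middle one at (373,252), with its corner fences at its lower left. I'll bring the wrist camera over the stamp next.

```bash
cat >> h.py <<'E'
def go(p,rpy,s=None):
    "turn about tool (rotvec) first, then shift in the new tool axes"
    s=s or env.get_state();A=Ro.from_euler('xyz',s["orientation"]);B=Ro.from_euler('xyz',rpy)
    rv=(A.inv()*B).as_rotvec();sh=B.inv().apply(np.array(p)-s["position"])
    print("turn",np.round(rv,4),"shift(after turn)",np.round(sh,4),"shift(before)",np.round(A.inv().apply(np.array(p)-s["position"]),4))
E
python3 - <<'E'
from h import *
f=env.grab_frame("wrist");print(np.round(f["tool_from_camera"],3));print(f["K"])
go([.47,.24,.32],[np.pi,0,1.67])
E
```

```text
[[ 0.    -0.952 -0.305  0.078]
 [ 1.     0.001 -0.    -0.   ]
 [ 0.001 -0.305  0.952 -0.143]
 [ 0.     0.     0.     1.   ]]
[[387.15861859   0.         321.19691782]
 [  0.         387.15861859 238.17406254]
 [  0.           0.           1.        ]]
turn [-0.      0.      1.0278] shift(after turn) [-0.3856  0.1427 -0.0887] shift(before) [-0.3214 -0.2564 -0.0887]
```

Request:
servo_tool:
  steps:
    - [0,0,-0.012,0,0,0.147,0.085]
    - [0,0,-0.012,0,0,0.147,0.085]
    - [0,0,-0.012,0,0,0.147,0.085]
    - [0,0,-0.012,0,0,0.147,0.085]
    - [0,0,-0.012,0,0,0.147,0.085]
    - [0,0,-0.012,0,0,0.147,0.085]
    - [0,0,-0.016,0,0,0.147,0.085]

```text
clock: 1.65
position: [0.2896, 0.6093, 0.319]
orientation: [-3.141, 0.001, 1.663]
ft_force: [0.2, 0.0, -0.3]
gripper_width: 0.0851
grasp_force: 0.0
```

Request:
servo_tool:
  steps:
    - [-0.043,0.016,0,0,0,0,0.085]
    - [-0.043,0.016,0,0,0,0,0.085]
    - [-0.043,0.016,0,0,0,0,0.085]
    - [-0.043,0.016,0,0,0,0,0.085]
    - [-0.043,0.016,0,0,0,0,0.085]
    - [-0.043,0.016,0,0,0,0,0.085]
    - [-0.043,0.016,0,0,0,0,0.085]
    - [-0.043,0.016,0,0,0,0,0.085]
    - [-0.043,0.016,0,0,0,0,0.085]
    - [0,0,0,0,0,0,0.085]
    - [0,0,0,0,0,0,0.085]

```text
clock: 2.75
position: [0.4714, 0.2377, 0.3195]
orientation: [3.141, -0.001, 1.666]
ft_force: [-0.6, 0.8, -0.5]
gripper_width: 0.0849
grasp_force: 0.0
```

```bash
python3 - <<'E'
from h import *
s=env.get_state();print(s["clock"],s["position"],s["orientation"],s["joints"])
f=env.grab_frame("wrist");save(f,"w1")
for n in["stamp","knob_top","stamp_housing"]:
    for d in env.landmark_of(n,f)[:3]: print(n,round(d["p"],2),np.round(d["xy"]),np.round(onz(f,d["xy"],.03,s),4))
E
```

```text
2.75 [0.47138676 0.23766637 0.31945041] [ 3.14146492e+00 -6.15542714e-04  1.66584987e+00] [ 4.19448061e-01 -6.02849723e-02  1.79848007e+00  5.50449213e-04
  1.40308031e+00  3.24302761e-01]
stamp 0.89 [519. 207.] [0.6993 0.2356 0.03  ]
stamp 0.78 [218. 264.] [0.3568 0.1333 0.03  ]
stamp 0.67 [345. 210.] [0.5009 0.2139 0.03  ]
knob_top 0.89 [417. 222.] [0.5862 0.2066 0.03  ]
knob_top 0.78 [359.  95.] [0.5014 0.3382 0.03  ]
knob_top 0.58 [234. 168.] [0.3733 0.2488 0.03  ]
stamp_housing 0.92 [225. 238.] [0.365  0.1667 0.03  ]
stamp_housing 0.85 [491. 212.] [0.6686 0.2265 0.03  ]
stamp_housing 0.77 [347. 176.] [0.4992 0.2522 0.03  ]
```

View pics/w1.png

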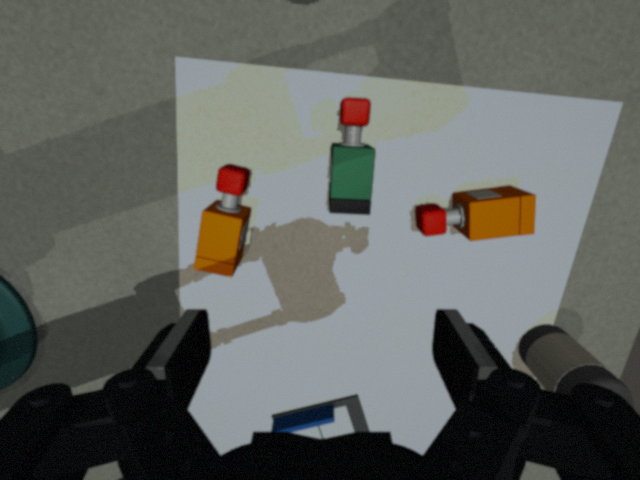

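The green stamp is centred near (350,180) with its knob at (355,111). The orange decoys sit on both sides, and the jig is at the bottom.

```bash
cat >> h.py <<'E'
def blob(f,kind,box):
    h=cv2.cvtColor(f["frame"],cv2.COLOR_RGB2HSV);H,S,V=[h[...,i].astype(int) for i in range(3)]
    m=dict(green=(H>60)&(H<95)&(S>90)&(V>40),red=((H<6)|(H>174))&(S>150)&(V>60),blue=(H>100)&(H<125)&(S>150)&(V>50))[kind].astype(np.uint8)
    k=np.zeros_like(m);k[box[1]:box[3],box[0]:box[2]]=1;m=m*k
    n,l,st,c=cv2.connectedComponentsWithStats(m);i=1+np.argmax(st[1:,4]);m=(l==i).astype(np.uint8)
    return max(cv2.findContours(m,cv2.RETR_EXTERNAL,cv2.CHAIN_APPROX_NONE)[0],key=cv2.contourArea)[:,0]
def rect(f,cnt,z,s=None):
    P=np.array([onz(f,p,z,s)[:2] for p in cnt]);return cv2.minAreaRect((P*1000).astype(np.float32))
E
python3 - <<'E'
from h import *
s=env.get_state();f=env.grab_frame("wrist")
g=blob(f,"green",[320,130,390,220]);r=blob(f,"red",[330,90,380,130])
print(rect(f,g,.06,s),rect(f,r,.05,s))
print(cv2.boundingRect(g),cv2.boundingRect(r))
f2=env.grab_frame("top")
g=blob(f2,"green",[215,225,260,265]);print(rect(f2,g,.06))
E
```

```text
((500.6307373046875, 259.5788879394531), (42.76239776611328, 55.80724334716797), 3.0250823497772217) ((497.4552917480469, 320.19921875), (28.567672729492188, 25.866493225097656), 2.0718910694122314)
(331, 148, 44, 55) (342, 101, 29, 28)
((494.5120849609375, 262.05023193359375), (119.26322937011719, 88.93553924560547), 5.01839542388916)
```

```bash
python3 - <<'E'
from h import *
k=1.623;R=Ro.from_euler('z',k)*Ro.from_euler('x',np.pi)*Ro.from_euler('y',-.35)
z=R.apply([0,0,1]);g=np.array([.5009,.2536,.033]);t=g+.019*z;print(z,R.apply([1,0,0]),t,R.as_euler('xyz'))
go(t-.13*z,R.as_euler('xyz'))
E
```

```text
[ 0.0178924  -0.34243068 -0.93937271] [-0.04901644  0.938093   -0.34289781] [0.50123996 0.24709382 0.01515192] [3.14159265 0.35       1.623     ]
turn [ 0.0082 -0.3501  0.0475] shift(after turn) [0.1096 0.0311 0.1537] shift(before) [0.0487 0.0335 0.182 ]
```

Request:
servo_tool:
  steps:
    - [0,0,0,0.003,-0.117,0.016,0.085]
    - [0,0,0,0.003,-0.117,0.016,0.085]
    - [0,0,0,0.003,-0.117,0.016,0.085]
    - [0.0274,0.0078,0.0384,0,0,0,0.085]
    - [0.0274,0.0078,0.0384,0,0,0,0.085]
    - [0.0274,0.0078,0.0384,0,0,0,0.085]
    - [0.0274,0.0078,0.0384,0,0,0,0.085]
    - [0,0,0,0,0,0,0.085]
    - [0,0,0,0,0,0,0.085]

```text
clock: 3.95
position: [0.4986, 0.2902, 0.1365]
orientation: [-3.138, 0.353, 1.623]
ft_force: [0.2, -0.4, 0.4]
gripper_width: 0.0851
grasp_force: 0.0
```

```bash
python3 - <<'E'
from h import *
go([.5012,.2471,.0152],[np.pi,.35,1.623])
s=env.get_state();print(s["position"],s["joints"])
E
```

```text
turn [-0.0034  0.0035  0.    ] shift(after turn) [0.001  0.0004 0.1288] shift(before) [0.0014 0.0008 0.1288]
[0.49857046 0.29024901 0.13654736] [ 0.65507549  0.29466966  1.7888689  -0.30010925  1.27991345  0.72231163]
```

Request:
servo_tool:
  steps:
    - [0.001,0,0.03,-0.003,0.003,0,0.085]
    - [0,0,0.03,0,0,0,0.085]
    - [0,0,0.03,0,0,0,0.085]
    - [0,0,0.025,0,0,0,0.085]
    - [0,0,0.014,0,0,0,0.085]
    - [0,0,0,0,0,0,0.085]
    - [0,0,0,0,0,0,0.055]
    - [0,0,0,0,0,0,0.055]
    - [0,0,0,0,0,0,0.055]
    - [0,0,0,0,0,0,0.055]
  newtons: 40

```text
clock: 4.95
position: [0.5027, 0.2478, 0.0168]
orientation: [3.137, 0.347, 1.62]
ft_force: [-0.8, 0.2, 0.8]
gripper_width: 0.0547
grasp_force: 0.0
```

Request:
servo_tool:
  steps:
    - [0,0,0,0,0,0,0.03]
    - [0,0,0,0,0,0,0.03]
    - [0,0,0,0,0,0,0.03]
    - [0,0,0,0,0,0,0.03]
    - [0,0,0,0,0,0,0.03]
    - [0,0,0,0,0,0,0.03]
  newtons: 40

```text
clock: 5.55
position: [0.5024, 0.2476, 0.0164]
orientation: [3.138, 0.347, 1.62]
ft_force: [-1.0, 2.9, 4.9]
gripper_width: 0.0438
grasp_force: 41.9
```

Request:
servo_tool:
  steps:
    - [-0.0103,0,-0.0282,0,0,0,0.03]
    - [-0.0103,0,-0.0282,0,0,0,0.03]
    - [-0.0103,0,-0.0282,0,0,0,0.03]
    - [-0.0103,0,-0.0282,0,0,0,0.03]
    - [-0.0103,0,-0.0282,0,0,0,0.03]
    - [0,0,0,0,0.12,0,0.03]
    - [0,0,0,0,0.14,0,0.03]
    - [0,0,0,0,0.14,0,0.03]
    - [0,0,0,0,0,0,0.03]

```text
clock: 6.45
position: [0.5008, 0.2431, 0.1647]
orientation: [3.141, -0.052, 1.616]
ft_force: [0.1, -0.9, -3.2]
gripper_width: 0.0435
grasp_force: 42.1
```

Request:
servo_tool:
  steps:
    - [0,0,0,0,0.13,0,0.03]
    - [0,0,0,0,0.13,0,0.03]
    - [0,0,0,0,0.13,0,0.03]
    - [0,0,0,0,0.13,0,0.03]
    - [0,0,0,0,0.13,0,0.03]
    - [0,0,0,0,0.13,0,0.03]
    - [0,0,0,0,0.13,0,0.03]
    - [0,0,0,0,0.13,0,0.03]
    - [0,0,0,0,0.13,0,0.03]
    - [0,0,0,0,0,0,0.03]
    - [0,0,0,0,0,0,0.03]

```text
clock: 7.55
position: [0.5007, 0.2469, 0.1638]
orientation: [-3.132, -1.219, 1.614]
ft_force: [0.2, -0.0, -2.8]
gripper_width: 0.0438
grasp_force: 42.2
```

```bash
python3 - <<'E'
from h import *
s=env.get_state();print(s["position"],s["orientation"],s["joints"],s["ft_force"],s["gripper_width"])
R=Ro.from_euler('xyz',s["orientation"]).as_matrix();print(np.round(R,3))
f=env.grab_frame("side");save(f,"s2")
E
python3 -c "
import cv2;i=cv2.imread('pics/s2.png');cv2.imwrite('pics/s2c.png',cv2.resize(i[80:320,130:450],None,fx=2.4,fy=2.4))"
```

```text
[0.50067596 0.24693695 0.1637914 ] [-3.13220556 -1.21885995  1.61400457] [-0.19885248  0.35433264  2.12783177  1.15976428  1.44143807 -0.92596633] [ 0.24492904 -0.00690019 -2.77783904] 0.043830256503002506
[[-0.015  0.999 -0.05 ]
 [ 0.344  0.052  0.937]
 [ 0.939 -0.003 -0.345]]
```

View pics/s2c.png

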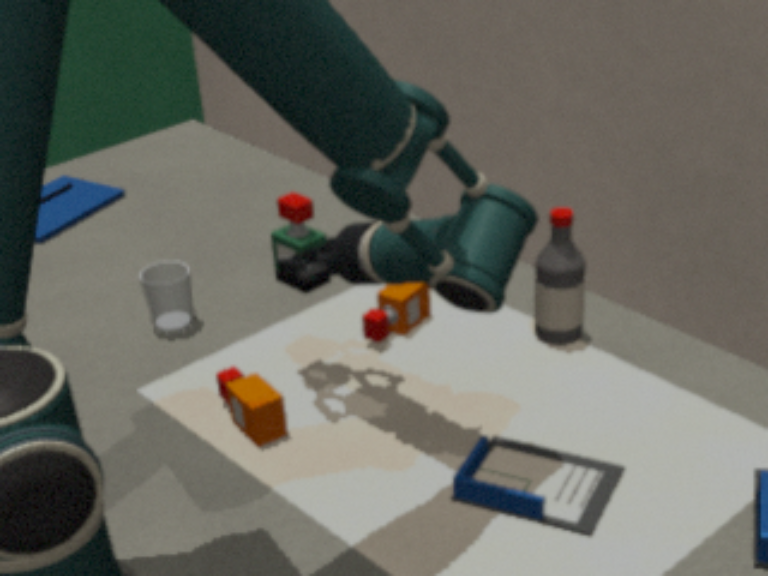

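Held upright with the stamp at (298,240) in the crop, clear of the decoys. Lowering it.

Request:
servo_tool:
  steps:
    - [0,-0.02,0,0,0,0,0.03]
    - [-0.0282,0,0.0103,0,0,0,0.03]
    - [-0.0282,0,0.0103,0,0,0,0.03]
    - [-0.0282,0,0.0103,0,0,0,0.03]
    - [-0.0235,0,0.0086,0,0,0,0.03]
    - [-0.0047,0,0.0017,0,0,0,0.03]
    - [-0.0047,0,0.0017,0,0,0,0.03]
    - [0,0,0,0,0,0,0.03]

```text
clock: 8.4
position: [0.4828, 0.2461, 0.0419]
orientation: [3.128, -1.221, 1.635]
ft_force: [-0.4, -0.4, -3.8]
gripper_width: 0.0433
grasp_force: 42.1
```

Request:
servo_tool:
  steps:
    - [-0.0019,0,0.0007,0,0,0,0.03]
    - [0,0,0,0,0,0,0.03]

```text
clock: 8.6
position: [0.4826, 0.2458, 0.0396]
orientation: [3.129, -1.221, 1.633]
ft_force: [0.6, -1.5, -3.3]
gripper_width: 0.0436
grasp_force: 42.1
```

Request:
servo_tool:
  steps:
    - [-0.0033,0,0.0012,0,0,0,0.03]
    - [-0.0019,0,0.0007,0,0,0,0.03]
    - [0,0,0,0,0,0,0.03]

```text
clock: 8.9
position: [0.4818, 0.2458, 0.0329]
orientation: [3.136, -1.222, 1.626]
ft_force: [-0.6, 0.2, -3.3]
gripper_width: 0.0437
grasp_force: 42.1
```

Request:
servo_tool:
  steps:
    - [-0.0014,0,0.0005,0,0,0,0.03]
    - [0,0,0,0,0,0,0.03]

```text
clock: 9.1
position: [0.4819, 0.2458, 0.0315]
orientation: [3.136, -1.222, 1.626]
ft_force: [0.1, 0.8, -3.5]
gripper_width: 0.0437
grasp_force: 42.1
```

Request:
servo_tool:
  steps:
    - [-0.0014,0,0.0005,0,0,0,0.03]
    - [0,0,0,0,0,0,0.03]

```text
clock: 9.3
position: [0.4821, 0.2459, 0.0305]
orientation: [3.135, -1.223, 1.628]
ft_force: [-0.0, 0.6, -0.9]
gripper_width: 0.0436
grasp_force: 42.5
```

Request:
servo_tool:
  steps:
    - [-0.0007,0,0.0002,0,0,0,0.03]
    - [0,0,0,0,0,0,0.03]
    - [0,0,0,0,0,0,0.05]
    - [0,0,0,0,0,0,0.06]
    - [0,0,0,0,0,0,0.08]
    - [0,0,0,0,0,0,0.08]
    - [0,0,0,0,0,0,0.08]

```text
clock: 10.0
position: [0.482, 0.2458, 0.0294]
orientation: [3.135, -1.222, 1.628]
ft_force: [1.1, 0.3, -0.7]
gripper_width: 0.0803
grasp_force: 0.0
```

Request:
servo_tool:
  steps:
    - [0,0,-0.02,0,0,0,0.08]
    - [0,0,-0.04,0,0,0,0.08]
    - [0,0,-0.04,0,0,0,0.08]
    - [0,0,-0.04,0,0,0,0.08]
    - [0.047,0,-0.015,0,0,0,0.08]
    - [0.047,0,-0.015,0,0,0,0.08]
    - [0.047,0,-0.015,0,0,0,0.08]
    - [0,0,0,0,0,0,0.08]

```text
clock: 10.8
position: [0.4906, 0.1194, 0.2314]
orientation: [3.101, -1.219, 1.659]
ft_force: [0.3, -0.4, -0.5]
gripper_width: 0.0799
grasp_force: 0.0
```

```bash
python3 - <<'E'
from h import *
s=env.get_state();print(s["position"],s["orientation"],s["joints"],s["ft_force"],s["gripper_width"])
f=env.grab_frame("side");save(f,"s3")
for c in["side","top"]:
    f=env.grab_frame(c)
    for d in env.landmark_of("knob_top",f)[:3]: print(c,d["p"],d["xy"],onz(f,d["xy"],.118))
E
python3 -c "
import cv2;i=cv2.imread('pics/s3.png');cv2.imwrite('pics/s3c.png',cv2.resize(i[80:320,130:450],None,fx=2.4,fy=2.4))"
```

```text
[0.49062875 0.11938259 0.23143065] [ 3.10103243 -1.21902414  1.65890989] [-0.4339865   0.2736501   2.06334508  0.98900208  1.64387094 -0.8896129 ] [ 0.25925269 -0.43670223 -0.48806566] 0.07988040011709271
side 0.67 [254.1, 201.3] [0.49360562 0.23329934 0.118     ]
side 0.55 [286.8, 216.1] [0.50463812 0.09028187 0.118     ]
side 0.39 [225.5, 238.5] [0.30750941 0.12518831 0.118     ]
top 0.7 [245.5, 251.2] [0.46609099 0.2153969  0.118     ]
top 0.66 [254.2, 214.9] [0.57559218 0.20228999 0.118     ]
top 0.64 [234.2, 283.8] [0.3692791  0.23686981 0.118     ]
```

View pics/s3c.png

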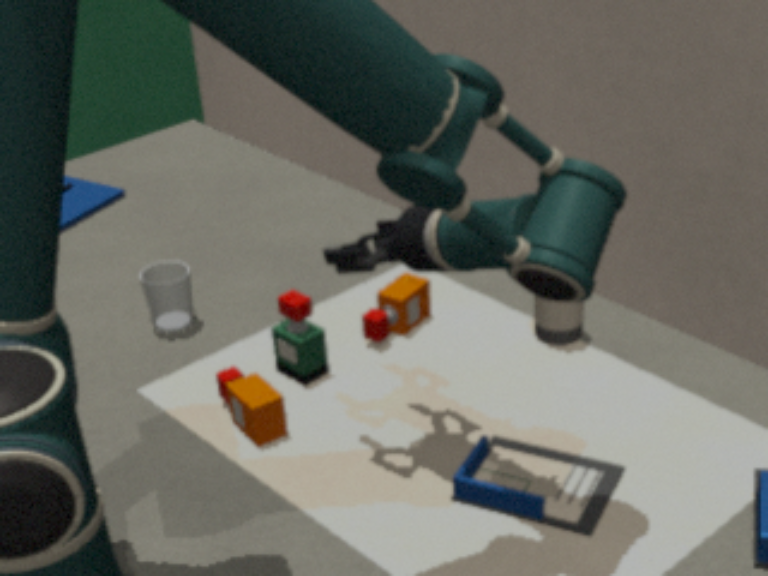

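Request:
servo_tool:
  steps:
    - [0,0,0,0,-0.14,0,0.08]
    - [0,0,0,0,-0.14,0,0.08]
    - [0,0,0,0,-0.14,0,0.08]
    - [0,0,0,0,-0.14,0,0.08]
    - [0,0,0,0,-0.14,0,0.08]
    - [0,0,0,0,-0.14,0,0.08]
    - [0,0,0,0,-0.14,0,0.08]
    - [0,0,0,0,-0.14,0,0.08]
    - [0,0,0,0,-0.1,0,0.08]
    - [0,0,-0.04,0,0,0,0.08]
    - [0,0,-0.04,0,0,0,0.08]
    - [0,0,0,0,0,0,0.08]

```text
clock: 12.25
position: [0.4902, 0.1213, 0.3095]
orientation: [3.133, -0.003, 1.623]
ft_force: [0.6, 0.3, 0.3]
gripper_width: 0.0801
grasp_force: 0.0
```

```bash
python3 - <<'E'
from h import *
s=env.get_state();print(s["position"],s["orientation"],s["joints"])
f=env.grab_frame("wrist");save(f,"w4");q=proj(f,[.482,.232,.118],s)[0];print(q)
b=[int(q[0]-60),max(0,int(q[1]-60)),int(q[0]+60),int(q[1]+60)]
r=blob(f,"red",b);print(rect(f,r,.118,s))
g=blob(f,"green",b);print(rect(f,g,.07,s),cv2.boundingRect(g))
go([.46,-.20,.33],[np.pi,0,1.85])
E
```

```text
[0.49019139 0.12132689 0.30950532] [ 3.13288372e+00 -2.88014047e-03  1.62284809e+00] [ 1.92176963e-01 -1.08496243e-01  1.86082808e+00  1.66561378e-03
  1.38023523e+00  1.39829640e-01]
[316.21107792  70.97199696]
((482.3330383300781, 230.88931274414062), (28.129291534423828, 38.34585189819336), 3.0855395793914795)
((482.23809814453125, 231.0026397705078), (41.28207015991211, 58.05631637573242), 3.549248218536377) (294, 43, 46, 69)
turn [ 0.0051 -0.0018 -0.2277] shift(after turn) [-0.3004 -0.1163 -0.0233] shift(before) [-0.3188 -0.0454 -0.0243]
```

View pics/w4.png

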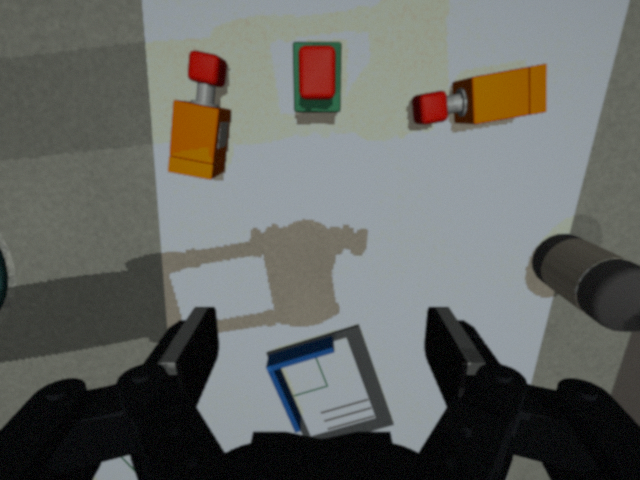

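The stamp stands at (317,76), and the jig shows between the fingers with its blue corner at (275,360). Looking at the jig from directly above.

Request:
servo_tool:
  steps:
    - [0,0,0,0,0,-0.114,0.08]
    - [0,0,0,0,0,-0.114,0.08]
    - [-0.04,-0.014,-0.0025,0,0,0,0.08]
    - [-0.04,-0.014,-0.0025,0,0,0,0.08]
    - [-0.04,-0.014,-0.0025,0,0,0,0.08]
    - [-0.04,-0.014,-0.0025,0,0,0,0.08]
    - [-0.04,-0.014,-0.0025,0,0,0,0.08]
    - [-0.04,-0.014,-0.0025,0,0,0,0.08]
    - [-0.04,-0.014,-0.0025,0,0,0,0.08]
    - [-0.04,-0.014,-0.0025,0,0,0,0.08]
    - [0,0,0,0,0,0,0.08]
    - [0,0,0,0,0,0,0.08]

```text
clock: 13.5
position: [0.4667, -0.2188, 0.3214]
orientation: [-3.141, -0.006, 1.846]
ft_force: [-0.3, 0.0, 0.2]
gripper_width: 0.0802
grasp_force: 0.0
```

```bash
python3 - <<'E'
from h import *
s=env.get_state();print(s["position"],s["orientation"],s["joints"])
f=env.grab_frame("wrist");save(f,"w5")
for n in["jig","jig_corner"]:
    for d in env.landmark_of(n,f)[:3]: print(n,round(d["p"],2),np.round(d["xy"]),np.round(onz(f,d["xy"],.005 if n!="jig" else 0,s),4))
E
```

```text
[ 0.46670827 -0.21882735  0.32140154] [-3.1405895  -0.00565533  1.84643915] [-0.48905008 -0.08232112  1.81559178  0.00342896  1.41296207 -0.76524256]
jig 0.86 [138. 232.] [ 0.262  -0.3406  0.    ]
jig 0.83 [436. 394.] [ 0.7082 -0.4662  0.    ]
jig 0.68 [380. 152.] [ 0.5229 -0.1641  0.    ]
jig_corner 0.79 [326.  89.] [ 0.4428 -0.1157  0.005 ]
jig_corner 0.75 [369. 355.] [ 0.5937 -0.4291  0.005 ]
jig_corner 0.6 [ 50. 176.] [ 0.1543 -0.2972  0.005 ]
```

View pics/w5.png

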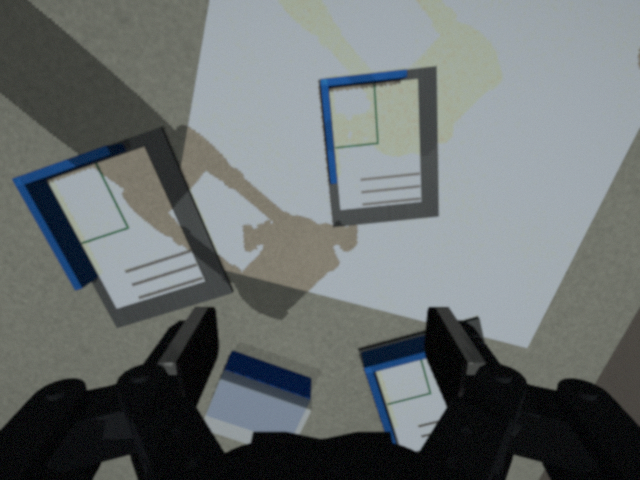

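The jig is at (380,147), with its inner fence corner near (330,83). The larger look-alikes are at lower left and lower right. I'll fit the fences precisely.

```bash
cat > fit.py <<'E'
from h import *
from scipy.optimize import minimize
def hull(f,s,M,x0,x1,y0,y1,z0,z1):
    c=np.array([[x,y,z] for x in(x0,x1) for y in(y0,y1) for z in(z0,z1)]);c[:,:2]=c[:,:2]@M[0].T+M[1]
    return proj(f,c,s)
def render(p,f,s,sc=4):
    c,sn=np.cos(p[2]),np.sin(p[2]);M=(np.array([[c,-sn],[sn,c]]),p[:2])
    im=np.zeros((480*sc,640*sc),np.uint8)
    for b in[(0,.008,-p[3],.008),(-p[4],.008,0,.008)]:
        q=hull(f,s,M,*b,.005,.033);h=cv2.convexHull(((q+.5)*sc).astype(np.int32));cv2.fillConvexPoly(im,h,255)
    return cv2.resize(im,(640,480),interpolation=cv2.INTER_AREA)/255.
def fit(f,s,p,box):
    h=cv2.cvtColor(f["frame"],cv2.COLOR_RGB2HSV);m=((h[...,0]>100)&(h[...,0]<125)&(h[...,1]>150)).astype(float)
    k=np.zeros_like(m);k[box[1]:box[3],box[0]:box[2]]=1;m*=k
    g=lambda a:cv2.GaussianBlur(a,(0,0),1)
    gm=g(m);F=lambda p:((g(render(p,f,s))*k-gm)**2).sum()
    sim=np.array([p]+[np.array(p)+d for d in np.diag([.006,.006,.05,.01,.01])])
    r=minimize(F,p,method="Nelder-Mead",options=dict(initial_simplex=sim,maxiter=250,xatol=1e-5,fatol=.05));return r.x,r.fun,m.sum()
E
python3 - <<'E'
from fit import *
s=env.get_state();f=env.grab_frame("wrist")
print(fit(f,s,[.443,-.116,1.87,.085,.105],[300,50,440,220]))
f=env.grab_frame("top");print(fit(f,None,[.443,-.116,1.87,.085,.105],[330,215,420,290]))
E
```

```text
(array([ 0.44392286, -0.11355812,  1.93740212,  0.07936623,  0.10069543]), np.float64(100.26748382631432), np.float64(1255.0))
(array([ 0.44447252, -0.11322189,  1.94929545,  0.0711182 ,  0.09751954]), np.float64(92.03665093343018), np.float64(57.0))
```

```bash
python3 - <<'E'
from fit import *
s=env.get_state();f=env.grab_frame("wrist")
p=np.array([.4439,-.1136,1.937,.0794,.1007])
big=cv2.resize(f["frame"][50:235,300:450],None,fx=4,fy=3.2*1.0,interpolation=cv2.INTER_CUBIC)
def draw(p,col):
    c,sn=np.cos(p[2]),np.sin(p[2]);R=np.array([[c,-sn],[sn,c]])
    L=np.array([[0,-.082],[0,0],[-.102,0]]);O=np.array([[.008,-.082],[.008,.008],[-.102,.008]]);P=np.array([[-.160,-.120],[.01,-.120],[.01,.01],[-.16,.01]])
    for a,z in((L,.033),(O,.033),(P,.005)):
        q=proj(f,np.c_[a@R.T+p[:2],np.full(len(a),z)],s);q=((q+.5-[300,50])*[4,3.2]).astype(np.int32)
        cv2.polylines(big,[q],z<.01,col,1)
draw(p,(255,0,0))
cv2.imwrite("pics/ov.png",big[...,::-1])
def a(q1,q2,z):
    d=onz(f,q2,z,s)-onz(f,q1,z,s);return np.arctan2(d[1],d[0]),np.linalg.norm(d)
print(a((438,215),(436,68),.005),a((335,225),(438,215),.005),a((332,183),(320,80),.033),a((320,80),(406,72),.033))
E
```

```text
(np.float64(1.9563144000223092), np.float64(0.16733990274903654)) (np.float64(0.38078990186126027), np.float64(0.1272373144995437)) (np.float64(1.9754411700217769), np.float64(0.10852567857096641)) (np.float64(0.3666386573537775), np.float64(0.08941762674973631))
```

View pics/ov.png

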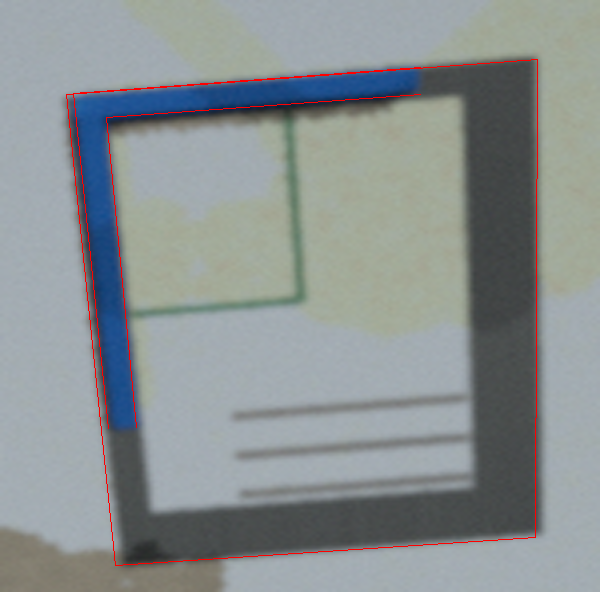

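```bash
python3 - <<'E'
from h import *
go([.4823,.2309,.19],[np.pi,0,1.625])
E
```

```text
turn [ 0.0022 -0.0021  0.2261] shift(after turn) [0.4467 0.0385 0.1342] shift(before) [0.4264 0.1373 0.1353]
```

Request:
servo_tool:
  steps:
    - [0,0,0,0.001,-0.001,0.113,0.08]
    - [0,0,0,0.001,-0.001,0.113,0.08]
    - [0.045,0.004,0,0,0,0,0.08]
    - [0.045,0.004,0,0,0,0,0.08]
    - [0.045,0.004,0,0,0,0,0.08]
    - [0.045,0.004,0,0,0,0,0.08]
    - [0.045,0.004,0.0,0,0,0,0.08]
    - [0.045,0.004,0.0,0,0,0,0.08]
    - [0.045,0.004,0.0,0,0,0,0.08]
    - [0.045,0.004,0.034,0,0,0,0.08]
    - [0.045,0.004,0.05,0,0,0,0.08]
    - [0.042,0.003,0.05,0,0,0,0.08]

```text
clock: 15.0
position: [0.4827, 0.2061, 0.2191]
orientation: [3.138, -0.001, 1.626]
ft_force: [1.3, 0.0, -0.0]
gripper_width: 0.0802
grasp_force: 0.0
```

Request:
servo_tool:
  steps:
    - [0,0,0,0,0,0,0.08]
    - [0,0,0,0,0,0,0.08]

```text
clock: 15.2
position: [0.4814, 0.2041, 0.218]
orientation: [-3.14, 0.001, 1.627]
ft_force: [0.0, -0.2, 0.8]
gripper_width: 0.0802
grasp_force: 0.0
```

```bash
python3 - <<'E'
from h import *
go([.4823,.2309,.09],[np.pi,0,1.625])
E
```

```text
turn [-0.0018  0.0015  0.0015] shift(after turn) [0.0267 0.0023 0.128 ] shift(before) [0.0269 0.0026 0.1279]
```

Request:
servo_tool:
  steps:
    - [0.027,0.0024,0,-0.002,0.0015,0.0015,0.08]
    - [0,0,0.03,0,0,0,0.08]
    - [0,0,0.03,0,0,0,0.08]
    - [0,0,0.03,0,0,0,0.08]
    - [0,0,0.03,0,0,0,0.08]
    - [0,0,0.008,0,0,0,0.08]
    - [0,0,0,0,0,0,0.08]

```text
clock: 15.9
position: [0.4842, 0.2298, 0.0914]
orientation: [3.139, -0.001, 1.621]
ft_force: [-0.1, 0.8, 0.1]
gripper_width: 0.0802
grasp_force: 0.0
```

Request:
servo_tool:
  steps:
    - [0,0,0,0,0,0,0.04]
    - [0,0,0,0,0,0,0.04]
    - [0,0,0,0,0,0,0.04]
    - [0,0,0,0,0,0,0.02]
    - [0,0,0,0,0,0,0.02]
    - [0,0,0,0,0,0,0.02]
    - [0,0,0,0,0,0,0.02]
    - [0,0,0,0,0,0,0.02]
  newtons: 40

```text
clock: 16.7
position: [0.4845, 0.2308, 0.0914]
orientation: [3.138, -0.002, 1.622]
ft_force: [0.2, 1.1, 4.0]
gripper_width: 0.0297
grasp_force: 41.9
```

Request:
servo_tool:
  steps:
    - [0,0,-0.02,0,0,0,0.02]
    - [0,0,-0.03,0,0,0,0.02]
    - [0,0,-0.02,0,0,0,0.02]
    - [0,0,0,0,0,-0.106,0.02]
    - [0,0,0,0,0,-0.106,0.02]
    - [0,0,0,0,0,-0.106,0.02]
    - [0,0,0,0,0,0,0.02]
    - [0,0,0,0,0,0,0.02]

```text
clock: 17.5
position: [0.4829, 0.23, 0.1596]
orientation: [3.141, -0.0, 1.937]
ft_force: [-0.3, 0.4, -3.1]
gripper_width: 0.0294
grasp_force: 43.5
```

```bash
python3 - <<'E'
from h import *
s=env.get_state();print(s["ft_force"],s["gripper_width"],s["grasp_force"])
go([.4882,-.1394,.161],[np.pi,0,1.94])
E
```

```text
[-0.29240973  0.39832009 -3.141171  ] 0.029448842890583207 43.46099853515625
turn [ 0.0003 -0.0002 -0.0027] shift(after turn) [-0.3464 -0.1284 -0.0014] shift(before) [-0.3468 -0.1274 -0.0015]
```

Request:
servo_tool:
  steps:
    - [-0.0345,-0.0128,0,0,0,-0.003,0.02]
    - [-0.0345,-0.0128,0,0,0,0,0.02]
    - [-0.0345,-0.0128,0,0,0,0,0.02]
    - [-0.0345,-0.0128,0,0,0,0,0.02]
    - [-0.0345,-0.0128,0,0,0,0,0.02]
    - [-0.0345,-0.0128,0,0,0,0,0.02]
    - [-0.0345,-0.0128,0,0,0,0,0.02]
    - [-0.0345,-0.0128,0,0,0,0,0.02]
    - [-0.0345,-0.0128,0,0,0,0,0.02]
    - [-0.0345,-0.0128,0,0,0,0,0.02]
    - [0,0,0,0,0,0,0.02]
    - [0,0,0,0,0,0,0.02]

```text
clock: 18.7
position: [0.4893, -0.1381, 0.1599]
orientation: [3.14, -0.001, 1.939]
ft_force: [-1.7, -0.1, -2.4]
gripper_width: 0.0293
grasp_force: 43.2
```

```bash
python3 - <<'E'
from h import *
from fit import fit
go([.4882,-.1394,.101],[np.pi,0,1.94])
s=env.get_state();f=env.grab_frame("top");save(f,"t6")
print(fit(f,None,[.4439,-.1136,1.94,.08,.10],[330,215,420,290]))
f=env.grab_frame("wrist");save(f,"w6")
E
```

```text
turn [ 0.0021 -0.0015 -0.0012] shift(after turn) [-0.0008 -0.0015  0.0589] shift(before) [-0.0009 -0.0016  0.0589]
(array([ 0.45129476, -0.06737304,  2.17941358, -0.00791759, -0.00837419]), np.float64(1.9560237882795146), np.float64(1.0))
```

View pics/w6.png

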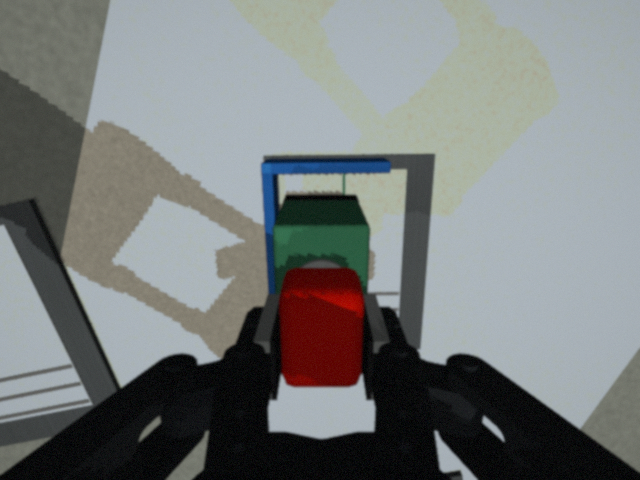

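The stamp is square to the plate, held above the card just inside the corner, with fences at left (270,220) and top (330,165). Lowering it.

Request:
servo_tool:
  steps:
    - [-0.001,-0.0015,0.02,0,0,0,0.02]
    - [0,0,0.02,0,0,0,0.02]
    - [0,0,0.015,0,0,0,0.02]
    - [0,0,0.003,0,0,0,0.02]
    - [0,0,0,0,0,0,0.02]
    - [0,0,0,0,0,0,0.02]

```text
clock: 19.4
position: [0.4897, -0.1385, 0.1034]
orientation: [3.138, 0.001, 1.944]
ft_force: [0.0, 0.2, -3.6]
gripper_width: 0.0293
grasp_force: 43.3
```

Request:
servo_tool:
  steps:
    - [0,0,0.002,0,0,0,0.02]
    - [0,0,0.001,0,0,0,0.02]
    - [0,0,0,0,0,0,0.02]

```text
clock: 19.7
position: [0.4891, -0.139, 0.0998]
orientation: [3.138, 0.0, 1.943]
ft_force: [0.2, -0.1, -3.1]
gripper_width: 0.0291
grasp_force: 43.3
```

Request:
servo_tool:
  steps:
    - [0,0,0.001,0,0,0,0.02]
    - [0,0,0,0,0,0,0.02]

```text
clock: 19.9
position: [0.4889, -0.1389, 0.0984]
orientation: [3.139, -0.0, 1.943]
ft_force: [-0.2, 0.3, -3.9]
gripper_width: 0.0294
grasp_force: 43.3
```

Request:
servo_tool:
  steps:
    - [0,0,0.001,0,0,0,0.02]
    - [0,0,0,0,0,0,0.02]

```text
clock: 20.1
position: [0.489, -0.1389, 0.0975]
orientation: [3.139, -0.0, 1.943]
ft_force: [-0.5, -0.7, -2.1]
gripper_width: 0.0293
grasp_force: 43.3
```

Request:
servo_tool:
  steps:
    - [0,0,0.0007,0,0,0,0.02]
    - [0,0,0,0,0,0,0.02]

```text
clock: 20.3
position: [0.4891, -0.139, 0.0974]
orientation: [3.139, -0.0, 1.943]
ft_force: [-1.4, 0.9, 3.6]
gripper_width: 0.0293
grasp_force: 44.0
```

Request:
servo_tool:
  steps:
    - [0,0,0.0005,0,0,0,0.02]
    - [0,0,0,0,0,0,0.02]

```text
clock: 20.5
position: [0.4891, -0.139, 0.0967]
orientation: [3.139, -0.0, 1.943]
ft_force: [-2.4, 0.7, 4.1]
gripper_width: 0.0296
grasp_force: 44.2
```

Request:
servo_tool:
  steps:
    - [0.002,0,0,0,0,0,0.02]
    - [0.002,0,0,0,0,0,0.02]
    - [0.002,0,0,0,0,0,0.02]
    - [0.0015,0,0,0,0,0,0.02]
    - [0,0,0,0,0,0,0.02]

```text
clock: 21.0
position: [0.4873, -0.1319, 0.0969]
orientation: [3.137, 0.001, 1.943]
ft_force: [2.2, -2.1, 4.3]
gripper_width: 0.0296
grasp_force: 44.2
```

Request:
servo_tool:
  steps:
    - [0,-0.002,0,0,0,0,0.02]
    - [0,-0.002,0,0,0,0,0.02]
    - [0,-0.002,0,0,0,0,0.02]
    - [0,-0.0015,0,0,0,0,0.02]
    - [0,0,0,0,0,0,0.02]

```text
clock: 21.5
position: [0.4788, -0.1344, 0.0962]
orientation: [3.139, -0.001, 1.943]
ft_force: [2.2, 1.5, 3.9]
gripper_width: 0.0294
grasp_force: 44.2
```

Request:
servo_tool:
  steps:
    - [0.001,0,0,0,0,0,0.02]
    - [0.001,0,0,0,0,0,0.02]
    - [0,0,0,0,0,0,0.02]

```text
clock: 21.8
position: [0.4784, -0.1334, 0.0963]
orientation: [3.139, 0.001, 1.943]
ft_force: [1.5, -3.5, 4.0]
gripper_width: 0.0293
grasp_force: 44.2
```

Request:
servo_tool:
  steps:
    - [0,-0.001,0,0,0,0,0.02]
    - [0,-0.001,0,0,0,0,0.02]
    - [0,0,0,0,0,0,0.02]

```text
clock: 22.1
position: [0.4779, -0.1337, 0.0969]
orientation: [3.136, 0.001, 1.942]
ft_force: [4.5, -1.2, 4.4]
gripper_width: 0.0296
grasp_force: 44.2
```

Request:
servo_tool:
  steps:
    - [0,-0.001,0,0,0,0,0.02]
    - [0,0,0,0,0,0,0.02]
    - [0,0,0,0,0,0,0.02]

```text
clock: 22.4
position: [0.4772, -0.134, 0.097]
orientation: [3.136, 0.001, 1.942]
ft_force: [5.4, -1.8, 4.0]
gripper_width: 0.0292
grasp_force: 44.2
```

Request:
servo_tool:
  steps:
    - [0.001,0,0,0,0,0,0.02]
    - [0,0,0,0,0,0,0.02]
    - [0,0,0,0,0,0,0.02]

```text
clock: 22.7
position: [0.4772, -0.1337, 0.0972]
orientation: [3.136, 0.003, 1.943]
ft_force: [5.2, -3.7, 3.7]
gripper_width: 0.0289
grasp_force: 44.1
```

Request:
servo_tool:
  steps:
    - [0,-0.001,0,0,0,0,0.02]
    - [0,0,0,0,0,0,0.02]
    - [0,-0.001,0,0,0,0,0.02]
    - [0,0,0,0,0,0,0.02]
    - [0,0,0,0,0,0,0.02]

```text
clock: 23.2
position: [0.4759, -0.1343, 0.0974]
orientation: [3.134, 0.003, 1.942]
ft_force: [6.6, -3.5, 4.6]
gripper_width: 0.0293
grasp_force: 44.2
```

Request:
servo_tool:
  steps:
    - [0.001,0,0,0,0,0,0.02]
    - [0,0,0,0,0,0,0.02]
    - [0,0,0,0,0,0,0.02]

```text
clock: 23.5
position: [0.4758, -0.134, 0.0976]
orientation: [3.134, 0.004, 1.943]
ft_force: [6.4, -5.0, 4.1]
gripper_width: 0.0298
grasp_force: 44.1
```

```bash
python3 - <<'E'
from h import *
s=env.get_state();c,n=np.cos(1.94),np.sin(1.94);R=np.array([[c,n],[-n,c]])
print(R@(s["position"][:2]-[.4439,-.1136]),R@s["ft_force"][:2])
f=env.grab_frame("wrist")
g=blob(f,"green",[240,150,400,320]);print(cv2.boundingRect(g));save(f,"w7")
big=cv2.resize(f["frame"][120:320,220:440],None,fx=3.6,fy=3,interpolation=cv2.INTER_CUBIC);cv2.imwrite("pics/w7c.png",big[...,::-1])
E
```

```text
[-0.03050564 -0.02242429] [-6.97804145 -4.12676096]
(273, 214, 96, 80)
```

View pics/w7c.png

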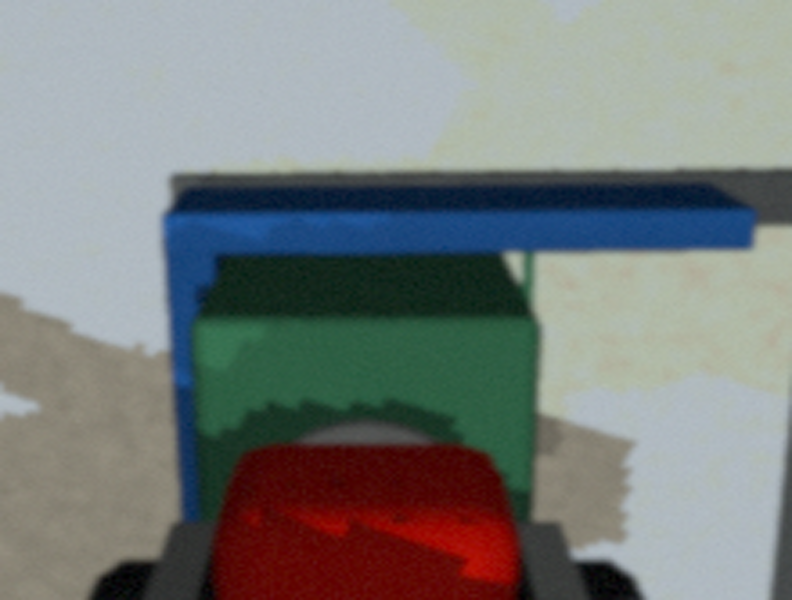

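Request:
servo_tool:
  steps:
    - [0,-0.001,0,0,0,0,0.02]
    - [0,0,0,0,0,0,0.02]
    - [0,0,0,0,0,0,0.02]

```text
clock: 23.85
position: [0.4754, -0.1341, 0.0977]
orientation: [3.133, 0.004, 1.942]
ft_force: [8.2, -4.0, 3.2]
gripper_width: 0.0293
grasp_force: 44.1
```

Request:
servo_tool:
  steps:
    - [0,-0.001,0,0,0,0,0.02]
    - [0,0,0,0,0,0,0.02]
    - [0,0,0,0,0,0,0.02]

```text
clock: 24.15
position: [0.4752, -0.1342, 0.0978]
orientation: [3.131, 0.004, 1.942]
ft_force: [8.2, -2.6, 1.3]
gripper_width: 0.0293
grasp_force: 43.9
```

Request:
servo_tool:
  steps:
    - [0,-0.001,0,0,0,0,0.02]
    - [0,0,0,0,0,0,0.02]
    - [0,0,0,0,0,0,0.02]

```text
clock: 24.45
position: [0.4748, -0.1343, 0.0979]
orientation: [3.13, 0.004, 1.942]
ft_force: [11.1, -1.6, 1.7]
gripper_width: 0.0293
grasp_force: 43.9
```

Request:
servo_tool:
  steps:
    - [0,0.001,0,0,0,0,0.02]
    - [0,0.001,0,0,0,0,0.02]
    - [0,0,0,0,0,0,0.05]
    - [0,0,0,0,0,0,0.05]
    - [0,0,0,0,0,0,0.06]
    - [0,0,0,0,0,0,0.06]
    - [0,0,0,0,0,0,0.06]

```text
clock: 25.15
position: [0.4714, -0.1328, 0.0956]
orientation: [3.14, -0.002, 1.943]
ft_force: [-0.4, -0.4, -0.1]
gripper_width: 0.0602
grasp_force: 0.0
```

Request:
servo_tool:
  steps:
    - [0,0,-0.03,0,0,0,0.06]
    - [0,0,-0.04,0,0,0,0.06]
    - [-0.04,0,-0.04,0,0,0,0.06]
    - [-0.04,0,0,0,0,0,0.06]
    - [0,0,0,0,0,0,0.06]
    - [0,0,0,0,0,0,0.06]

```text
clock: 25.75
position: [0.499, -0.2038, 0.2012]
orientation: [3.139, -0.002, 1.941]
ft_force: [-0.7, 0.3, -0.2]
gripper_width: 0.06
grasp_force: 0.0
```

```bash
python3 - <<'E'
from fit import *
s=env.get_state();f=env.grab_frame("wrist");print(s["position"],s["orientation"])
q=proj(f,[.4752,-.1337,.123],s)[0];print(q);b=[int(q[0]-70),max(0,int(q[1]-70)),int(q[0]+70),int(q[1]+70)]
c,n=np.cos(1.94),np.sin(1.94);R=np.array([[c,n],[-n,c]])
for k,z in(("red",.123),("green",.075)):
    r=rect(f,blob(f,k,b),z,s);print(k,r,R@(np.array(r[0])/1000-[.4439,-.1136]))
big=cv2.resize(f["frame"][max(0,int(q[1])-100):int(q[1])+120,int(q[0])-110:int(q[0])+110],None,fx=2.7,fy=2.7,interpolation=cv2.INTER_CUBIC);cv2.imwrite("pics/w8c.png",big[...,::-1])
E
```

```text
[ 0.49896472 -0.20379653  0.20119415] [ 3.13946111e+00 -1.50738413e-03  1.94111669e+00]
[327.11164545 121.59927496]
red ((475.39678955078125, -133.57431030273438), (28.89167594909668, 38.29269027709961), 21.2446346282959) [-0.02999468 -0.02216619]
green ((475.98565673828125, -133.93264770507812), (43.87079620361328, 59.27363204956055), 21.24125862121582) [-0.03054138 -0.02258606]
```

View pics/w8c.png

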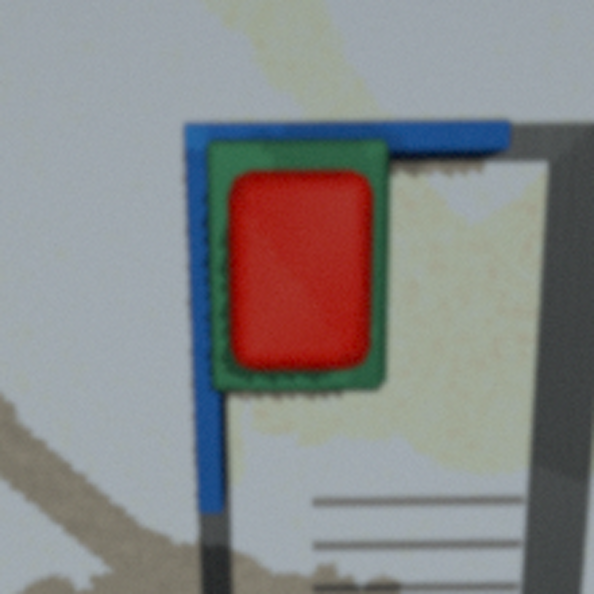

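The stamp is snug in the corner: its centre measures (-30.0, -22.2) mm and it is square within 0.01 rad. Next: close the fingers and press from above.

Request:
servo_tool:
  steps:
    - [0.04,0,0,0,0,0,0.0]
    - [0.035,0.001,0,0,0,0,0.0]
    - [0,0,0,0,0,0,0.0]
    - [0,0,0,0,0,0,0.0]
    - [0,0,0,0,0,0,0.0]
    - [0,0,0,0,0,0,0.0]
  newtons: 40

```text
clock: 26.4
position: [0.4732, -0.1336, 0.2015]
orientation: [3.139, -0.0, 1.942]
ft_force: [-0.4, 0.4, 0.6]
gripper_width: 0.0001
grasp_force: 0.0
```

```bash
python3 - <<'E'
from h import *
s=env.get_state();print(s["gripper_width"]);go([.4754,-.1336,.127],[np.pi,0,1.9415])
E
```

```text
0.0001400168116055958
turn [ 0.0027 -0.0002  0.0009] shift(after turn) [-0.0008  0.0021  0.0745] shift(before) [-0.0008  0.0019  0.0745]
```

Request:
servo_tool:
  steps:
    - [-0.0008,0.002,0.03,0.002,0,0,0]
    - [0,0,0.03,0,0,0,0]
    - [0,0,0.013,0,0,0,0]
    - [0,0,0,0,0,0,0]
    - [0,0,0.004,0,0,0,0]
    - [0,0,0.004,0,0,0,0]
    - [0,0,0.004,0,0,0,0]
    - [0,0,0,0,0,0,0]

```text
clock: 27.2
position: [0.4767, -0.1338, 0.118]
orientation: [3.138, 0.002, 1.943]
ft_force: [-0.4, -0.7, 5.0]
gripper_width: -0.0002
grasp_force: 2.8
```

Request:
servo_tool:
  steps:
    - [0,0,0.003,0,0,0,0]
    - [0,0,0.003,0,0,0,0]
    - [0,0,0.003,0,0,0,0]
    - [0,0,0,0,0,0,0]
    - [0,0,0,0,0,0,0]

```text
clock: 27.7
position: [0.4768, -0.1338, 0.1098]
orientation: [3.138, 0.002, 1.943]
ft_force: [-0.7, -0.9, 8.9]
gripper_width: -0.0001
grasp_force: 4.4
```

Request:
servo_tool:
  steps:
    - [0,0,0.002,0,0,0,0]
    - [0,0,0.002,0,0,0,0]
    - [0,0,0.001,0,0,0,0]
    - [0,0,0,0,0,0,0]
    - [0,0,0,0,0,0,0]

```text
clock: 28.2
position: [0.4776, -0.1338, 0.107]
orientation: [3.137, 0.003, 1.943]
ft_force: [-6.3, 0.7, 20.1]
gripper_width: 0.0003
grasp_force: 10.3
```

Request:
servo_tool:
  steps:
    - [0,0,0.001,0,0,0,0]
    - [0,0,0.001,0,0,0,0]
    - [0,0,0,0,0,0,0]
    - [0,0,0,0,0,0,0]
    - [0,0,0,0,0,0,0]

```text
clock: 28.7
position: [0.4787, -0.1338, 0.1071]
orientation: [3.135, 0.004, 1.943]
ft_force: [-7.1, 4.1, 31.9]
gripper_width: -0.0
grasp_force: 15.5
```

Request:
servo_tool:
  steps:
    - [0,0,-0.002,0,0,0,0]
    - [0,0,-0.003,0,0,0,0]
    - [0,0,-0.005,0,0,0,0]
    - [0,0,-0.007,0,0,0,0]
    - [0,0,-0.01,0,0,0,0]
    - [0,0,-0.03,0,0,0,0]
    - [0,0,-0.04,0,0,0,0]
    - [-0.04,0,0,0,0,0,0]
    - [-0.04,0,0,0,0,0,0]
    - [0,0,0,0,0,0,0]
    - [0,0,0,0,0,0,0]

```text
clock: 29.8
position: [0.5039, -0.2079, 0.1972]
orientation: [3.142, -0.002, 1.941]
ft_force: [0.3, -0.3, -0.8]
gripper_width: -0.0003
grasp_force: 0.0
```

```bash
python3 - <<'E'
from fit import *
s=env.get_state();f=env.grab_frame("wrist");print(s["position"],s["clock"])
q=proj(f,[.4752,-.1337,.123],s)[0];b=[int(q[0]-70),max(0,int(q[1]-70)),int(q[0]+70),int(q[1]+70)]
c,n=np.cos(1.94),np.sin(1.94);R=np.array([[c,n],[-n,c]])
for k,z in(("red",.123),("green",.075)):
    r=rect(f,blob(f,k,b),z,s);print(k,r,R@(np.array(r[0])/1000-[.4439,-.1136]))
save(f,"w9")
E
```

```text
[ 0.50386717 -0.20787678  0.19720353] 29.8
red ((475.7193298339844, -133.87448120117188), (28.736541748046875, 38.057952880859375), 21.247976303100586) [-0.03039102 -0.02235867]
green ((476.0726013183594, -133.47914123535156), (44.18027877807617, 58.8787727355957), 22.1036376953125) [-0.0301498  -0.02283081]
```

```bash
python3 -c "
from plant import env
print(env.job_done())"
```

```text
the job is handed in; nothing more can be done
None
```

The job is handed in at about 30 s of robot time, with no verdict returned: I stood the stamp up and let go, then set it in the jig corner (last measured within about 1 mm of snug, square within 0.02 rad), pressed the knob to its stop for about 0.8 s, and left it standing there, knob up, without going near the bottle, beaker or box.

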